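# Set the rotary specimen stage to the red line and take the picture

## Task

Turn the black specimen dial, by pushing its blue posts with your closed fingertips, until the white index line on the dial lines up with the red line on the ring around it; then press the green button right down to take the picture and let it come up again. Do not press the button before the lines agree, do not pinch the posts, do not touch or lift the specimen riding on the dial, and leave everything else where it is.

Things in the scene. Friction and masses are not known exactly. Their poses are not given: they have to be found in the camera images.
- dial_axis (a point): Centre of the top face of the black dial, on its vertical turning axis, 40 mm above the table. The dial is a disc 156 mm across that turns either way, at least a full turn, with light friction (about 0.07 N m), and stays where it is left. Only the three posts and the specimen stand above its face.
- stage: White square base of the dial, 220 x 220 x 24 mm, fixed to the table, with an aluminium scale ring on it, 200 mm across, top 36 mm above the table, fine black ticks all round. Origin: centre of its underside, on the dial's axis.
- index_mark (a point): Outer end of the white index line on the dial: a radial line 4 mm wide from 36 to 78 mm from the axis; this point is at the dial's rim, 78 mm from the axis, 40 mm above the table, and turns with the dial.
- target_line (a point): Inner end of the red target line on the fixed ring: a flat radial line 4 mm wide, wider at its outer end, 79 to 99 mm from the axis. This point lies on its direction, 78 mm from the axis, 40 mm above the table: it meets index_mark when the lines agree. It starts 60 to 180 degrees from the index line, either way round.
- post0 (a point): Centre of the top of finger post 0: an upright blue post 14 mm across and 24 mm high, its axis 60 mm from the dial's axis, 60 degrees anticlockwise (from above) of the index mark. It turns with the dial.
- post1 (a point): Centre of the top of finger post 1: an upright blue post 14 mm across and 24 mm high, its axis 60 mm from the dial's axis, 180 degrees anticlockwise (from above) of the index mark. It turns with the dial.
- post2 (a point): Centre of the top of finger post 2: an upright blue post 14 mm across and 24 mm high, its axis 60 mm from the dial's axis, 300 degrees anticlockwise (from above) of the index mark. It turns with the dial.
- trigger_top (a point): Centre of the top of the green push button (32 mm across) of the shutter release, 22 mm above the table, on a fixed round grey housing (48 mm across, 12 mm high). It moves down with the button, springs back up, and stands to the left or to the right of the stage.
- trigger (a joint): Travel of the green button in m: 0 up, 0.006 fully down; about 4 N holds it fully down.
- specimen: Small brown mineral specimen on an aluminium stub 28 mm across, 28 mm high over all, 40 g, standing loose near the middle of the dial and riding round with it. Origin: centre of its underside; z up.
- vial: Glass vial with a blue cap, 22 mm across, 45 mm high, loose on one corner of the white base, about 130 mm from the dial's axis. Origin: centre of its underside. A bystander: leave it alone.
- petri: Flat round covered dish, 94 mm across, 16 mm high, standing loose on the table on the other side of the stage from the button. Origin: centre of its underside. A bystander: leave it alone.
- tweezers: Steel tweezers, 110 mm long, 5 mm high, lying beyond the stage. Origin: underside, middle. A bystander: leave it alone.
- pen: Blue pen, 140 mm long, 10 mm thick, lying beyond the stage. Origin: underside, middle. A bystander: leave it alone.
- cleaner: Amber bottle of lens cleaner, 56 mm across, 90 mm high, to the left behind. Origin: centre of its underside. A bystander: leave it alone.
- brush: Small brush, 150 mm long, lying to the right behind. Origin: underside, near its middle. A bystander: leave it alone.
- dial (a joint): Angle of the dial in rad, growing anticlockwise seen from above; 0 is an arbitrary direction fixed to the base.
There are look-alikes about, which are no part of the job. Leave any purple look-alike of the specimen alone. There is more than one size of the part that bears trigger_top; the job needs the smallest.

How it is judged:
On the way, in this order (a step that is already met when the one before it is completed fails the run):
1. the white index line agrees with the red line and the dial is at rest (horizontal distance between index_mark and target_line below 0.004 m and velocity of joint dial between -0.03 and 0.03 rad/s), for 0.3 s.
2. the green button is pressed down with the lines in agreement (horizontal distance between index_mark and target_line below 0.004 m and value of joint trigger above 0.0045 m), for 0.05 s.
At the end, for the whole second after the job is handed in: The inner ends of the two lines are within 4 mm of each other (their 4 mm widths still overlap) with the dial at rest, the button has been pressed at least 4.5 mm down after that and is up again, and the specimen still stands upright on the dial within 20 mm of its axis (horizontal distance between index_mark and target_line below 0.004 m and value of joint trigger below 0.0015 m and velocity of joint dial between -0.02 and 0.02 rad/s and horizontal distance between specimen and dial_axis below 0.02 m and angle between specimen's own z axis and vertical below 0.15 rad and height (world z) of specimen between 0.035 and 0.046 m); the robot touches nothing.
It fails at once if the button is pressed while the lines do not agree (value of joint trigger above 0.003 m and horizontal distance between index_mark and target_line above 0.004 m).
It fails at once if a finger post is pinched between the fingers ((horizontal distance between the grasp point and post0 below 0.008 m and height (world z) of the grasp point below 0.076 m) or (horizontal distance between the grasp point and post1 below 0.008 m and height (world z) of the grasp point below 0.076 m) or (horizontal distance between the grasp point and post2 below 0.008 m and height (world z) of the grasp point below 0.076 m)).
It fails at once if the specimen is touched by the robot (contact force between any of the fingers, the arm and specimen above 0.5 N).
It fails at once if the specimen is lifted off the dial (height (world z) of specimen above 0.05 m).
It fails at once if a bystander is moved by more than 15 mm (distance of any of vial, petri, tweezers, pen, cleaner, brush from where it was at the start of the episode above 0.015 m).
It also fails if it takes over 61 s, if anything falls off the work surface, if the arm or the gripper's body presses on something with over 40 N, if the wrist force passes 120 N, or if a joint passes its speed limit or range.

## Robot

A 6-joint arm with a two-finger parallel gripper is mounted at the origin on the work surface. World frame = base frame: x ahead of the robot, y to its left, z up, the work surface at z = 0. Lengths are in m, angles in rad, forces in N, time in s.
With the tool pointing down it reaches from about 0.25 to 0.775 m from the base axis. Payload 4 kg.
Tool frame: the origin (TCP) lies at the very end of the fingers, on their centre line; the grasp point (between the pads) lies 19 mm behind it (robot.hold_point_z is the distance from the TCP to the grasp point, in m); z points along the fingers, y is the line along which they close (so a half turn about z gives the same grasp; the last joint's range is limited). The gripper opens to 94 mm and grips with 3 to 60 N. Pads are 16 mm wide; open, the fingers measure 119 mm over their backs; the gripper's body (75 mm by 177 mm) begins 78 mm behind the grasp point.
Start: joints at [1.08, 0.087, 1.371, -0, 1.684, -0.103], TCP at [0.208, 0.509, 0.18] pointing down, gripper open.
Joint ranges: [-3.1, 3.1], [-0.76, 2.03], [0.27, 2.55], [-1.08, 4.22], [0.17, 2.65], [-2.57, 2.57]. Speed limits (rad/s): [2.79, 2.79, 3.14, 3.14, 3.14, 3.14].

## Interface

Orientations are given as [roll, pitch, yaw] about the fixed x, y, z axes, in that order (R = Rz(yaw) Ry(pitch) Rx(roll)).
In Python, from bench import robot gives the robot as it stands.
- The arm moves only by the tool carry_out, never from a script. Its argument "steps" is a list of rows, each a list of 3 entries, a list of its own where there are three numbers: the shift along the tool's x, y, z in m, then the turn about the tool's z in units of 10 degrees (1.0 is 10 degrees), then the closure, from -1 (fully open) to 1 (shut). In form: [[[tx, ty, tz], roll, jaw], ...]. A call has 1 to 10 rows; each row is the pose to reach, as a shift and turn from the pose commanded when the call began, along the tool's axes at that moment; what a row does not reach only later rows make up. A row lasts 1/8 s, in which the tool goes at most 62.5 mm and 10.7 degrees, less where a joint would pass 70% of its speed; a pose out of reach is approached as far as the arm can. A call with a gripper value outside its range is refused whole. The fingers move at their own pace and stop on an object; the grip force is fixed at half the most. Time passes only in rows, so rows that repeat a pose let the fingers close. It gives the time, the measured TCP pose, the force, the opening and the grip force at its end, in the units of the state.
- robot.get_obs(): the state, without advancing time (a new reading comes with each control period).
- robot.snapshot(name): name is "scene" or "top" or "wrist"; returns a dict with "image" (480x640x3 uint8, red, green, blue), "z_map" (480x640 float32, m along the optical axis (not along the pixel's ray), 0 where there is no reading), "mtx" (3x3 intrinsics, pixels), "D" ([k1, k2, p1, p2, k3] as OpenCV has them; the pictures are not rectified), "R" (3x3) and "t" (3): a world point X has camera coordinates R X + t. Camera axes: x right, y down, z forward; pixel columns grow to the right and rows downward; lengths in m; the calibration is good to about 2 mm. A picture is of the moment at which its call begins.
- robot.close_job(): hands the job in; it is judged then, once.
The state is a dict: "time": time; "joint_positions": joint angles; "qvel": joint speeds; "joint_torque": joint torques, N m; "tool_pos": TCP position; "ee_rot": TCP orientation; "wrist_force": force on the tool from outside, world axes, zero at the start; "wrist_torque": the same for the moment, N m; "width": finger opening in m; "finger_force": force on a finger pad.
Only numpy, scipy, OpenCV 4.12 (cv2) and the standard library are available. Lean on these libraries where they do the work, as an engineer would, in place of code of your own. Each camera call takes 0.05 s, during which the arm holds its last target. There are 200 camera calls.

## Working session

There is one attempt and no reset: what is moved stays moved. The work goes in short steps, Python scripts to look and compute and a tool call to move; the robot and the scene stay as the last step left them, time stands still between calls to the robot, and variables do not carry over. Pictures are saved under pics/ and viewed, at most 10 in all, crops included, and the job is handed in when it is done.

Besides the shell and the picture viewer there is one more tool, called after ">>>" by a JSON object that holds its "fn" and its "kwargs", one argument or row to a line. carry_out: Moves the arm, as the interface text tells. Its arguments: {"type":"object","properties":{"steps":{"type":"array","items":{"type":"array"}}},"required":["steps"]}

```bash
mkdir -p pics; ls
python3 - <<'E'
from bench import robot
import cv2,pickle
o=robot.get_obs();print({k:o[k] for k in("time","tool_pos","ee_rot","width")})
for n in("scene","top"):
    s=robot.snapshot(n);pickle.dump(s,open(n+".pkl","wb"));cv2.imwrite(f"pics/{n}0.png",s["image"][:,:,::-1]);print(n,s["R"],s["t"],s["mtx"],s["D"])
E
```

```text
pics
{'time': 0.0, 'tool_pos': array([0.20772281, 0.50861457, 0.17871271]), 'ee_rot': array([-3.13938863e+00, -1.99805412e-04,  2.75374804e+00]), 'width': 0.09403365242726465}
scene [[-0.63911942  0.7690833   0.00610235]
 [ 0.62394866  0.52311683 -0.58054875]
 [-0.44968259 -0.36723243 -0.81420262]] [ 0.41786877 -0.3306382   1.38382265] [[548.2794556   0.        311.594033 ]
 [  0.        548.2794556 238.2352002]
 [  0.          0.          1.       ]] [0.02475758 0.         0.         0.         0.        ]
top [[-0.01403399 -0.99989719  0.00294285]
 [-0.98990567  0.01347852 -0.14108544]
 [ 0.14103127 -0.00489313 -0.98999305]] [-0.02477486  0.59655431  0.90185142] [[486.82770597   0.         325.65569546]
 [  0.         486.82770597 243.09420707]
 [  0.           0.           1.        ]] [-0.04529982  0.          0.          0.          0.        ]
```

View pics/top0.png

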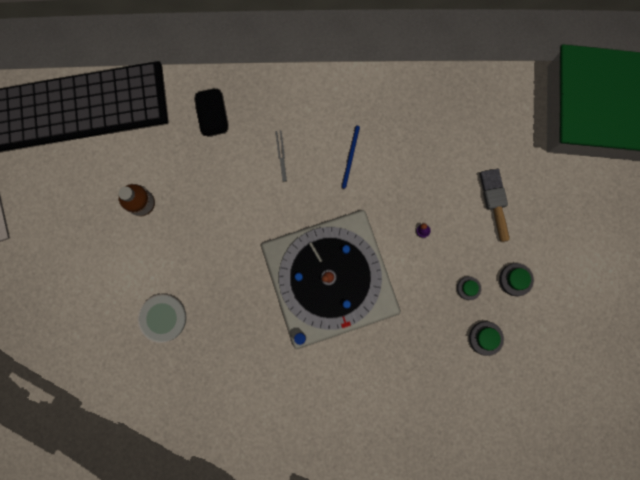

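View pics/scene0.png

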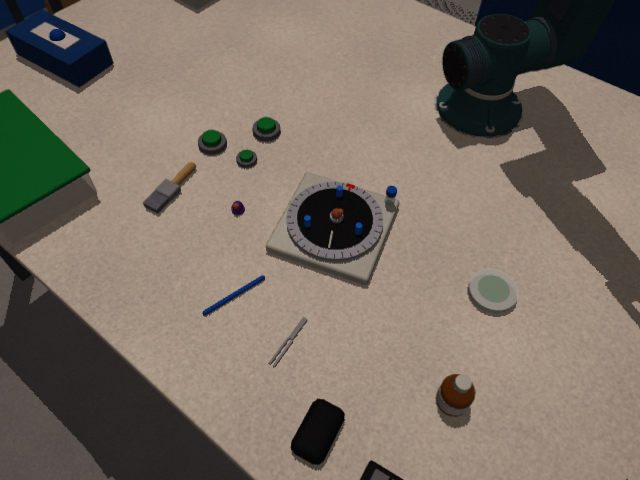

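The top view shows the dial at about (328,278), its index line ending at (311,243), the red line at (346,323), blue posts at (346,249), (299,277) and (347,304), and the vial at (300,338). There are three green buttons: (469,288), (516,279) and (487,338). The one at (469,288) looks smallest, so it fits; I'll measure and check it in a crop. The purple look-alike at (423,230) stays alone.

```bash
cat > h.py <<'E'
import numpy as np,cv2
def ray(s,px,z):
    u=cv2.undistortPoints(np.array(px,float).reshape(-1,1,2),s["mtx"],s["D"])[:,0]
    d=np.c_[u,np.ones(len(u))]@s["R"]; c=-s["R"].T@s["t"]
    return c+d*((np.array(z)-c[2])/d[:,2])[:,None]
def blobs(s,lo,hi,amin=8):
    m=cv2.inRange(cv2.cvtColor(s["image"],cv2.COLOR_RGB2HSV),np.array(lo),np.array(hi))
    n,l,st,c=cv2.connectedComponentsWithStats(m)
    return [(c[i],st[i,4],st[i,:4]) for i in range(1,n) if st[i,4]>=amin]
E
python3 - <<'E'
import pickle,cv2;from h import *
np.set_printoptions(precision=4,suppress=True)
for n in("top","scene"):
    s=pickle.load(open(n+".pkl","rb"))
    print(n)
    for c,a,b in blobs(s,(105,120,60),(128,255,255)): print("blue",c,a,ray(s,[c],0.064)[0][:2])
    for c,a,b in blobs(s,(50,120,40),(85,255,255)): 
        if a<3000: print("green",c,a,b[2:],ray(s,[c],0.022)[0][:2])
    for lo,hi in(((0,170,90),(6,255,255)),((174,170,90),(180,255,255))):
        for c,a,b in blobs(s,lo,hi): print("red",c,a,ray(s,[c],0.036)[0][:2])
s=pickle.load(open("top.pkl","rb"));i=s["image"][:,:,::-1]
a=cv2.resize(i[200:360,250:410],(560,560),interpolation=cv2.INTER_CUBIC)
b=cv2.resize(i[255:365,450:545],None,fx=2.4,fy=2.4,interpolation=cv2.INTER_CUBIC)
o=np.zeros((560,800,3),np.uint8);o[:,:560]=a;o[:b.shape[0],565:565+b.shape[1]]=b
cv2.imwrite("pics/crop1.png",np.clip(o*1.6,0,255).astype(np.uint8))
E
```

```text
top
blue [350.2123 156.9151] 212 [ 0.7619 -0.0831]
blue [345.913  248.7826] 46 [ 0.5817 -0.0711]
blue [298.36 276.5 ] 50 [0.5305 0.0192]
blue [346.4889 303.9111] 45 [ 0.4781 -0.0701]
blue [299.2842 338.2211] 95 [0.4163 0.0183]
green [519.8514 278.7029] 350 [21 22] [ 0.5227 -0.4163]
green [470.5227 287.8068] 176 [15 15] [ 0.5064 -0.3167]
green [489.022  338.5549] 364 [21 22] [ 0.4074 -0.3478]
red [345.3704 324.1852] 27 [ 0.4401 -0.0685]
scene
blue [55.5148 36.3086] 1931 [ 0.5481 -0.9523]
blue [339.2308 190.1731] 52 [ 0.4851 -0.0662]
blue [391.5238 189.5079] 63 [0.4139 0.016 ]
blue [307.     219.6129] 62 [ 0.587 -0.068]
blue [358.2833 227.15  ] 60 [0.5362 0.0216]
blue [233.2727 294.5341] 264 [ 0.8034 -0.0605]
green [265.5575 123.3046] 174 [18 13] [ 0.404  -0.3509]
green [210.6685 136.2772] 184 [18 13] [ 0.5192 -0.4194]
green [245.6311 154.3786] 103 [14 10] [ 0.5088 -0.3165]
red [350.     186.0741] 27 [ 0.4414 -0.0692]
```

View pics/crop1.png

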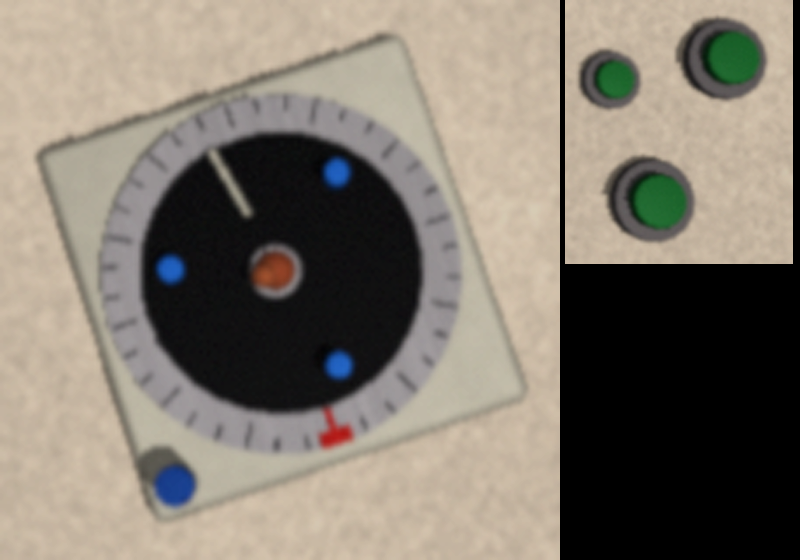

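The crop confirms it: the button at (470,288) is clearly the smallest, at world about (0.507,-0.3165). The dial axis is about (0.533,-0.039). The index line stands at about 30° and the red line at about 198°, so the dial turns about 168° anticlockwise. I'll push post1 (at -30°) from behind.

```bash
cat >> h.py <<'E'
from scipy.spatial.transform import Rotation as Ro
C=np.array([.533,-.039])
def rows(o,pts):
    R=Ro.from_euler("xyz",o["ee_rot"]).as_matrix()
    for p in pts: print(np.round(R.T@(np.array(p)-o["tool_pos"]),3).tolist())
def circ(a,z=.05,r=.06): a=np.radians(a); return [C[0]+r*np.cos(a),C[1]+r*np.sin(a),z]
E
python3 - <<'E'
from bench import robot;from h import *
rows(robot.get_obs(),[circ(-67,.12),circ(-67,.05)])
E
```

```text
[-0.551, -0.426, 0.06]
[-0.551, -0.426, 0.13]
```

>>> {"fn": "carry_out", "kwargs": {
  "steps": [
    [[-0.1, -0.08, 0], 0, 1],
    [[-0.551, -0.426, 0.02], 0, 1],
    [[-0.551, -0.426, 0.02], 0, 1],
    [[-0.551, -0.426, 0.02], 0, 1],
    [[-0.551, -0.426, 0.02], 0, 1],
    [[-0.551, -0.426, 0.02], 0, 1],
    [[-0.551, -0.426, 0.02], 0, 1],
    [[-0.551, -0.426, 0.02], 0, 1],
    [[-0.551, -0.426, 0.02], 0, 1],
    [[-0.551, -0.426, 0.02], 0, 1]
  ]
}}

```text
time: 1.35
tool_pos: [0.5214, -0.0334, 0.1617]
ee_rot: [3.141, -0.0, 2.753]
wrist_force: [0.8, 0.4, -0.8]
width: 0.001
finger_force: 0.0
```

>>> {"fn": "carry_out", "kwargs": {
  "steps": [
    [[0, 0, 0], 0, 1]
  ]
}}

```text
time: 1.48
tool_pos: [0.5215, -0.0351, 0.1604]
ee_rot: [-3.14, -0.003, 2.748]
wrist_force: [-0.4, 0.1, -0.2]
width: 0.0004
finger_force: 0.0
```

Run:
```python
from bench import robot;from h import *
o=robot.get_obs();print(o)
rows(o,[circ(-67,.12),circ(-67,.05)])
s=robot.snapshot("wrist");cv2.imwrite("pics/w1.png",s["image"][:,:,::-1])
```

```text
{'time': 1.475, 'joint_positions': array([-1.75194818e-01,  3.32137984e-02,  1.46611129e+00, -7.51638753e-04,
        1.64499995e+00, -1.35218723e+00]), 'qvel': array([ 0.06809816, -0.04605101,  0.03132817,  0.03968176,  0.0299632 ,
        0.02286081]), 'joint_torque': array([ -1.4951089 , -30.8670187 , -30.78437448,  -0.31380633,
        -0.17230864,  -0.16147021]), 'tool_pos': array([ 0.52145982, -0.03510989,  0.16036688]), 'ee_rot': array([-3.14026820e+00, -2.50474285e-03,  2.74773238e+00]), 'wrist_force': array([-0.41586028,  0.10470029, -0.23442473]), 'wrist_torque': array([-0.01444217, -0.02515603, -0.01478622]), 'finger_force': 0.0, 'width': 0.00037175706946554704}
[-0.055, -0.041, 0.04]
[-0.055, -0.041, 0.11]
```

View pics/w1.png

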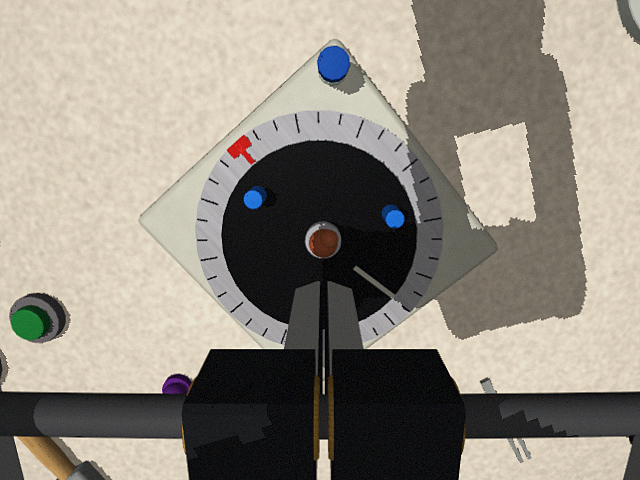

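The wrist view shows the dial centred at about (322,238), the red line near (243,152), the index line ending at (405,303), posts at (255,197) and (394,216), and post1 hidden behind the fingers. I'll go down behind post1.

>>> {"fn": "carry_out", "kwargs": {
  "steps": [
    [[-0.055, -0.041, 0], 0, 1],
    [[-0.055, -0.041, 0], 0, 1],
    [[-0.055, -0.041, 0.03], 0, 1],
    [[-0.055, -0.041, 0.06], 0, 1],
    [[-0.055, -0.041, 0.09], 0, 1],
    [[-0.055, -0.041, 0.108], 0, 1],
    [[-0.055, -0.041, 0.108], 0, 1]
  ]
}}

```text
time: 2.4
tool_pos: [0.555, -0.0888, 0.0529]
ee_rot: [-3.142, -0.003, 2.755]
wrist_force: [0.2, -0.2, 0.2]
width: 0.0005
finger_force: 0.0
```

Run:
```python
from bench import robot;from h import *
o=robot.get_obs();print(o["tool_pos"],o["wrist_force"])
rows(o,[circ(a,.051) for a in range(-60,61,12)])
```

```text
[ 0.5549892  -0.08875138  0.05287845] [ 0.18827326 -0.23078621  0.1998134 ]
[-0.008, 0.001, 0.002]
[-0.015, 0.012, 0.002]
[-0.019, 0.023, 0.002]
[-0.021, 0.036, 0.002]
[-0.02, 0.048, 0.002]
[-0.016, 0.06, 0.002]
[-0.011, 0.071, 0.002]
[-0.002, 0.081, 0.002]
[0.007, 0.089, 0.002]
[0.019, 0.094, 0.002]
[0.031, 0.097, 0.002]
```

>>> {"fn": "carry_out", "kwargs": {
  "steps": [
    [[-0.006, 0.001, 0.001], 0, 1],
    [[-0.011, 0.007, 0.001], 0, 1],
    [[-0.016, 0.014, 0.001], 0, 1],
    [[-0.019, 0.023, 0.001], 0, 1],
    [[-0.021, 0.036, 0.001], 0, 1],
    [[-0.02, 0.048, 0.001], 0, 1],
    [[-0.016, 0.06, 0.001], 0, 1],
    [[-0.011, 0.07, 0.001], 0, 1],
    [[-0.004, 0.079, 0.001], 0, 1],
    [[-0.004, 0.079, 0.001], 0, 1]
  ]
}}

```text
time: 3.65
tool_pos: [0.5895, -0.0177, 0.0532]
ee_rot: [3.142, -0.0, 2.755]
wrist_force: [1.1, -0.2, -0.7]
width: 0.0005
finger_force: 0.0
```

Run:
```python
from bench import robot;from h import *
o=robot.get_obs();print(o["tool_pos"],o["wrist_force"])
rows(o,[circ(a,.051) for a in range(25,121,12)])
s=robot.snapshot("top");cv2.imwrite("pics/t2.png",cv2.resize(s["image"][200:360,250:410,::-1],(480,480),interpolation=cv2.INTER_CUBIC))
```

```text
[ 0.58950506 -0.01773647  0.05320388] [ 1.14732105 -0.18103787 -0.65514397]
[0.004, 0.003, 0.002]
[0.014, 0.011, 0.002]
[0.025, 0.016, 0.002]
[0.037, 0.019, 0.002]
[0.05, 0.019, 0.002]
[0.062, 0.016, 0.002]
[0.074, 0.011, 0.002]
[0.084, 0.004, 0.002]
```

View pics/t2.png

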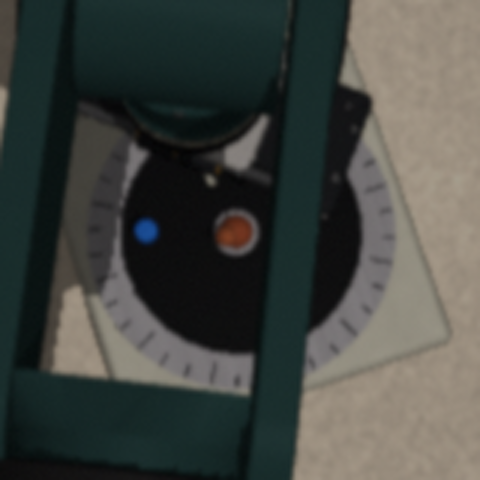

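The view is mostly blocked by the arm. A post shows at crop (146,230), where one was before, so I can't tell whether the dial moved. The wrist camera will show it.

Run:
```python
from bench import robot;from h import *
s=robot.snapshot("wrist");cv2.imwrite("pics/w2.png",s["image"][:,:,::-1])
```

```text
(no output)
```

View pics/w2.png

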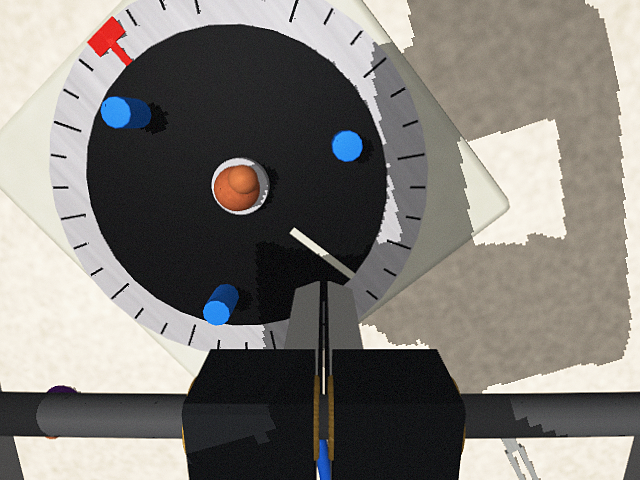

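The dial has not moved: the index line is at (355,275), the red line at (108,38) and post1 at (218,310), and the fingers now stand past post1. I'll check the heights and positions geometrically.

Run:
```python
from bench import robot;from h import *
np.set_printoptions(precision=4,suppress=True)
s=robot.snapshot("wrist");o=robot.get_obs();print(o["time"],o["tool_pos"],o["joint_positions"])
P=[o["tool_pos"],[.584,-.07,.064],[.533,.021,.064],[.4815,-.068,.064],[.533,-.039,.04]]
print(cv2.projectPoints(np.array(P),cv2.Rodrigues(s["R"])[0],s["t"],s["mtx"],s["D"])[0][:,0])
print("posts",ray(s,[[218,312],[347,146],[117,111]],.064), "red",ray(s,[[131,62]],.036),"index",ray(s,[[355,276],[292,232]],.04))
z=s["z_map"]
for u,v in((218,312),(347,146),(117,111),(323,284),(310,300),(335,300),(200,250),(60,180),(600,100)):
    d=z[v,u]; n=cv2.undistortPoints(np.array([[[u,v]]],float),s["mtx"],s["D"])[0,0]
    print(u,v,d,s["R"].T@(np.array([*n,1])*d-s["t"]))
```

```text
3.8 [ 0.5899 -0.0189  0.0532] [-0.1279  0.2322  1.4592 -0.0002  1.45   -1.3107]
[[322.545  283.6471]
 [223.5705 317.2919]
 [356.8887 150.6892]
 [127.5699 118.9463]
 [245.0978 192.7553]]
posts [[ 0.5804 -0.0713  0.064 ]
 [ 0.5294  0.0176  0.064 ]
 [ 0.4767 -0.0707  0.064 ]] red [[ 0.4531 -0.0648  0.036 ]] index [[ 0.5972 -0.0027  0.04  ]
 [ 0.5614 -0.0248  0.04  ]]
218 312 0.2096707 [ 0.5801 -0.0709  0.0649]
347 146 0.19016735 [0.5295 0.0177 0.0631]
117 111 0.18577097 [ 0.4766 -0.071   0.0634]
323 284 0.23213154 [ 0.5948 -0.0206  0.0402]
310 300 0.16975886 [ 0.5777 -0.0193  0.1004]
335 300 0.16983098 [ 0.5816 -0.0101  0.1003]
200 250 0.22740944 [ 0.5519 -0.0747  0.0397]
60 180 0.22210836 [ 0.4896 -0.1286  0.0349]
600 100 0.24494356 [ 0.5643  0.1677 -0.0002]
```

Run:
```python
from bench import robot;from h import *
np.set_printoptions(precision=4,suppress=True)
s=robot.snapshot("wrist")
z=s["z_map"]
for u in(300,315,332):
  for v in range(278,350,8):
    d=z[v,u]; n=cv2.undistortPoints(np.array([[[u,v]]],float),s["mtx"],s["D"])[0,0]
    print(u,v,s["R"].T@(np.array([*n,1])*d-s["t"]))
print(robot.hold_point_z)
```

```text
300 278 [ 0.5872 -0.0313  0.0393]
300 286 [ 0.5914 -0.0332  0.0394]
300 294 [ 0.5761 -0.0235  0.0942]
300 302 [ 0.5764 -0.0232  0.1021]
300 310 [ 0.5766 -0.0229  0.1096]
300 318 [ 0.577  -0.0227  0.116 ]
300 326 [ 0.5768 -0.0222  0.1231]
300 334 [ 0.5771 -0.022   0.1286]
300 342 [ 0.577  -0.0217  0.1345]
315 278 [ 0.5901 -0.0236  0.0399]
315 286 [ 0.5785 -0.018   0.0849]
315 294 [ 0.5787 -0.0179  0.0937]
315 302 [ 0.579  -0.0179  0.1013]
315 310 [ 0.5782 -0.0174  0.1108]
315 318 [ 0.5783 -0.0173  0.1177]
315 326 [ 0.5788 -0.0174  0.1231]
315 334 [ 0.5785 -0.0171  0.1297]
315 342 [ 0.579  -0.0172  0.1343]
332 278 [ 0.5937 -0.0151  0.0397]
332 286 [ 0.5812 -0.0111  0.0852]
332 294 [ 0.5813 -0.0113  0.0937]
332 302 [ 0.5812 -0.0114  0.1022]
332 310 [ 0.581  -0.0115  0.1102]
332 318 [ 0.581  -0.0117  0.1169]
332 326 [ 0.5807 -0.0117  0.1238]
332 334 [ 0.581 -0.012  0.129]
332 342 [ 0.5807 -0.012   0.1349]
0.0188
```

Depth suggests the visible fingertips end near z≈0.08, so they passed above post1 (top at 0.064). I'll check from the scene camera before going lower.

Run:
```python
from bench import robot;from h import *
s=robot.snapshot("scene");o=robot.get_obs()
p=o["tool_pos"]+np.array([[0,0,0],[0,0,.03],[0,0,.06]])
print(cv2.projectPoints(p,cv2.Rodrigues(s["R"])[0],s["t"],s["mtx"],s["D"])[0][:,0])
cv2.imwrite("pics/s3.png",np.clip(1.5*cv2.resize(s["image"][120:270,240:440,::-1],(800,600),interpolation=cv2.INTER_CUBIC).astype(float),0,255))
```

```text
[[325.01522669 236.51060614]
 [325.42018406 227.44298263]
 [325.84450228 217.94618616]][ WARN:0@0.333] global loadsave.cpp:1063 imwrite_ Unsupported depth image for selected encoder is fallbacked to CV_8U.
```

View pics/s3.png

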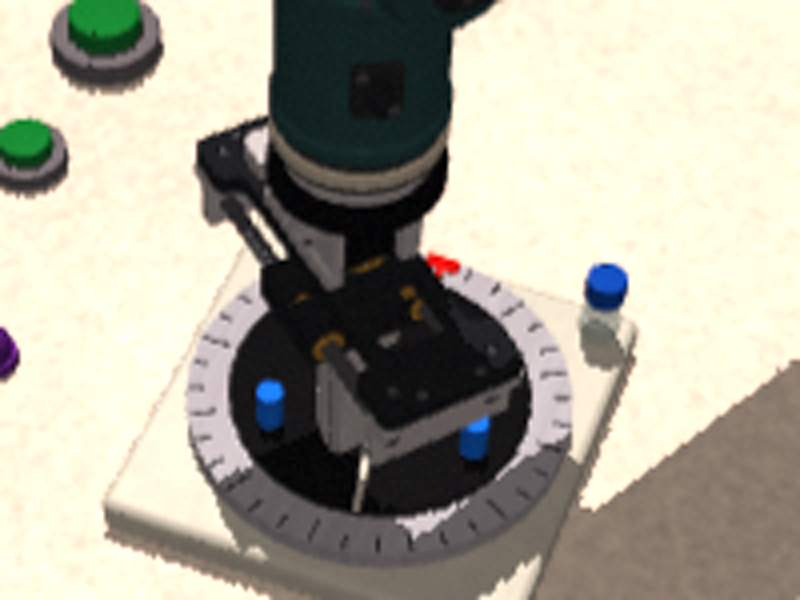

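The scene crop has the fingers' lower edge at about (350,458), while the reported TCP projects to (340,466). With the near face closer to the camera, the real tips sit about 15 mm or more above the reported TCP. I'll go down in steps and watch the force.

>>> {"fn": "carry_out", "kwargs": {
  "steps": [
    [[0, 0, 0.003], 0, 1],
    [[0, 0, 0.006], 0, 1],
    [[0, 0, 0.009], 0, 1],
    [[0, 0, 0.009], 0, 1]
  ]
}}

```text
time: 4.4
tool_pos: [0.5896, -0.0186, 0.0435]
ee_rot: [-3.141, -0.001, 2.754]
wrist_force: [-0.2, 0.2, 0.3]
width: 0.0001
finger_force: 0.0
```

>>> {"fn": "carry_out", "kwargs": {
  "steps": [
    [[0, 0, 0.003], 0, 1],
    [[0, 0, 0.006], 0, 1],
    [[0, 0, 0.006], 0, 1]
  ]
}}

```text
time: 4.78
tool_pos: [0.5896, -0.0186, 0.0377]
ee_rot: [-3.141, -0.001, 2.754]
wrist_force: [-0.6, 0.0, -0.5]
width: 0.0008
finger_force: 0.0
```

>>> {"fn": "carry_out", "kwargs": {
  "steps": [
    [[0, 0, 0.002], 0, 1],
    [[0, 0, 0.004], 0, 1],
    [[0, 0, 0.004], 0, 1]
  ]
}}

```text
time: 5.15
tool_pos: [0.5897, -0.0186, 0.0339]
ee_rot: [-3.142, -0.0, 2.754]
wrist_force: [-0.5, -0.6, 1.1]
width: 0.0003
finger_force: 0.0
```

>>> {"fn": "carry_out", "kwargs": {
  "steps": [
    [[0, 0, 0.002], 0, 1],
    [[0, 0, 0.004], 0, 1],
    [[0, 0, 0.004], 0, 1]
  ]
}}

```text
time: 5.52
tool_pos: [0.5897, -0.0186, 0.0298]
ee_rot: [-3.142, -0.001, 2.754]
wrist_force: [-1.1, -0.1, -0.9]
width: 0.0005
finger_force: 0.0
```

```bash
sed -i 's/^C=.*/C=np.array([.5295,-.041])/' h.py
python3 - <<'E'
from bench import robot;from h import *
np.set_printoptions(precision=4,suppress=True)
o=robot.get_obs();print(o["tool_pos"],o["wrist_force"])
rows(o,[circ(a,o["tool_pos"][2]) for a in range(28,121,8)])
s=robot.snapshot("wrist");z=s["z_map"]
for u in(315,):
  for v in range(270,292,2):
    d=z[v,u]; n=cv2.undistortPoints(np.array([[[u,v]]],float),s["mtx"],s["D"])[0,0]
    print(u,v,s["R"].T@(np.array([*n,1])*d-s["t"]))
E
```

```text
[ 0.5897 -0.0186  0.0298] [-1.106  -0.1364 -0.8874]
[0.009, 0.003, 0.0]
[0.016, 0.007, 0.0]
[0.023, 0.011, 0.0]
[0.031, 0.014, 0.0]
[0.039, 0.016, 0.0]
[0.048, 0.016, 0.0]
[0.056, 0.016, 0.0]
[0.064, 0.014, 0.0]
[0.072, 0.011, 0.0]
[0.079, 0.007, 0.0]
[0.086, 0.002, 0.0]
[0.092, -0.004, 0.0]
315 270 [ 0.5785 -0.0182  0.0393]
315 272 [ 0.5794 -0.0185  0.0394]
315 274 [ 0.58   -0.0188  0.0403]
315 276 [ 0.5815 -0.0194  0.0389]
315 278 [ 0.5823 -0.0198  0.0393]
315 280 [ 0.5832 -0.0201  0.0395]
315 282 [ 0.5783 -0.0178  0.0566]
315 284 [ 0.578  -0.0176  0.0599]
315 286 [ 0.578  -0.0175  0.0624]
315 288 [ 0.5779 -0.0174  0.0652]
315 290 [ 0.5785 -0.0177  0.0657]
```

Depth puts the real fingertips about 26 mm above the reported TCP, currently at z≈0.056. I'll lower 4 mm more and push post0 (at 90°) anticlockwise.

>>> {"fn": "carry_out", "kwargs": {
  "steps": [
    [[0.009, 0.003, 0.002], 0, 1],
    [[0.016, 0.007, 0.004], 0, 1],
    [[0.023, 0.011, 0.004], 0, 1],
    [[0.031, 0.014, 0.004], 0, 1],
    [[0.039, 0.016, 0.004], 0, 1],
    [[0.048, 0.016, 0.004], 0, 1],
    [[0.056, 0.016, 0.004], 0, 1],
    [[0.064, 0.014, 0.004], 0, 1],
    [[0.072, 0.011, 0.004], 0, 1],
    [[0.072, 0.011, 0.004], 0, 1]
  ]
}}

```text
time: 6.82
tool_pos: [0.5269, 0.0188, 0.0264]
ee_rot: [3.141, -0.0, 2.753]
wrist_force: [0.8, -1.5, -0.2]
width: 0.0003
finger_force: 0.5
```

```bash
cat >> h.py <<'E'
def dialangle(s):
    # axis-relative angles of the posts (z .064) and the red line (z .036) from a wrist picture
    def ang(p): return round(float(np.degrees(np.arctan2(p[1]-C[1],p[0]-C[0])))%360,1),round(float(np.hypot(*(p[:2]-C))),4)
    for c,a,b in blobs(s,(100,120,60),(128,255,255),60):
        p=ray(s,[c],.058)[0]
        if np.hypot(*(p[:2]-C))<.08: print("post",c.round(),ang(p))
    for c,a,b in blobs(s,(0,180,120),(5,255,255),40)+blobs(s,(175,180,120),(180,255,255),40): print("red",c.round(),a,ang(ray(s,[c],.036)[0]))
E
python3 - <<'E'
from bench import robot;from h import *
o=robot.get_obs();print(o["tool_pos"],o["wrist_force"]);dialangle(robot.snapshot("wrist"))
rows(o,[circ(a,o["tool_pos"][2]) for a in range(96,190,8)])
E
```

```text
[0.52693309 0.01878874 0.02640122] [ 0.80997625 -1.4688142  -0.23039037]
post [293. 268.] (114.5, 0.0606)
post [ 79. 322.] (229.4, 0.0589)
red [ 78. 196.] 907 (197.8, 0.094)
[0.003, -0.002, -0.0]
[0.01, -0.006, -0.0]
[0.017, -0.011, -0.0]
[0.022, -0.018, -0.0]
[0.027, -0.025, -0.0]
[0.031, -0.032, -0.0]
[0.033, -0.04, -0.0]
[0.035, -0.048, -0.0]
[0.035, -0.057, -0.0]
[0.034, -0.065, -0.0]
[0.032, -0.073, -0.0]
[0.029, -0.081, -0.0]
```

The push works: post0 is at about 114° now, and has to reach about 258°.

>>> {"fn": "carry_out", "kwargs": {
  "steps": [
    [[0.003, -0.002, 0], 0, 1],
    [[0.01, -0.006, 0], 0, 1],
    [[0.017, -0.011, 0], 0, 1],
    [[0.022, -0.018, 0], 0, 1],
    [[0.027, -0.025, 0], 0, 1],
    [[0.031, -0.032, 0], 0, 1],
    [[0.033, -0.04, 0], 0, 1],
    [[0.035, -0.048, 0], 0, 1],
    [[0.035, -0.057, 0], 0, 1],
    [[0.034, -0.065, 0], 0, 1]
  ]
}}

```text
time: 8.12
tool_pos: [0.4717, -0.029, 0.0263]
ee_rot: [3.141, 0.001, 2.754]
wrist_force: [3.3, 2.3, -0.4]
width: 0.0003
finger_force: 1.4
```

Run:
```python
from bench import robot;from h import *
o=robot.get_obs();print(o["tool_pos"],o["wrist_force"]);dialangle(robot.snapshot("wrist"))
p=o["tool_pos"][:2]-C;print(np.degrees(np.arctan2(p[1],p[0]))%360,np.hypot(*p))
rows(o,[circ(a,o["tool_pos"][2]) for a in range(176,250,6)])
```

```text
[ 0.47166662 -0.02897465  0.02631392] [ 3.25666433  2.31371807 -0.36999452]
post [279. 314.] (186.5, 0.0633)
red [219. 263.] 713 (198.0, 0.0949)
168.2538046449101 0.05907037241973743
[-0.001, -0.008, -0.0]
[-0.003, -0.014, -0.0]
[-0.006, -0.019, -0.0]
[-0.01, -0.025, -0.0]
[-0.014, -0.03, -0.0]
[-0.018, -0.034, -0.0]
[-0.023, -0.038, -0.0]
[-0.028, -0.041, -0.0]
[-0.034, -0.044, -0.0]
[-0.04, -0.046, -0.0]
[-0.046, -0.048, 0.0]
[-0.052, -0.049, 0.0]
[-0.058, -0.049, 0.0]
```

>>> {"fn": "carry_out", "kwargs": {
  "steps": [
    [[-0.001, -0.008, 0], 0, 1],
    [[-0.003, -0.014, 0], 0, 1],
    [[-0.006, -0.019, 0], 0, 1],
    [[-0.01, -0.025, 0], 0, 1],
    [[-0.014, -0.03, 0], 0, 1],
    [[-0.018, -0.034, 0], 0, 1],
    [[-0.023, -0.038, 0], 0, 1],
    [[-0.028, -0.041, 0], 0, 1],
    [[-0.031, -0.0425, 0], 0, 1],
    [[-0.031, -0.0425, 0], 0, 1]
  ]
}}

```text
time: 9.43
tool_pos: [0.4845, -0.0802, 0.0262]
ee_rot: [-3.141, 0.001, 2.754]
wrist_force: [-0.5, -0.3, 1.0]
width: 0.0002
finger_force: 0.0
```

Run:
```python
from bench import robot;from h import *
o=robot.get_obs();print(o["tool_pos"],o["wrist_force"]);s=robot.snapshot("wrist");dialangle(s)
p=o["tool_pos"][:2]-C;print(np.degrees(np.arctan2(p[1],p[0]))%360,np.hypot(*p))
rows(o,[circ(a,o["tool_pos"][2]) for a in range(218,250,3)])
cv2.imwrite("pics/w4.png",s["image"][:,:,::-1])
```

```text
[ 0.48447559 -0.08016043  0.02623478] [-0.45815534 -0.31526119  1.02234199]
post [529. 266.] (120.5, 0.0593)
post [470. 463.] (357.4, 0.0604)
red [308. 200.] 915 (197.7, 0.0939)
221.0154431448245 0.05967191350685297
[0.003, 0.001, -0.0]
[0.0, -0.0, -0.0]
[-0.003, -0.002, 0.0]
[-0.006, -0.003, 0.0]
[-0.009, -0.004, 0.0]
[-0.012, -0.005, 0.0]
[-0.015, -0.005, 0.0]
[-0.018, -0.006, 0.0]
[-0.021, -0.006, 0.0]
[-0.024, -0.007, 0.0]
[-0.027, -0.007, 0.0]
```

View pics/w4.png

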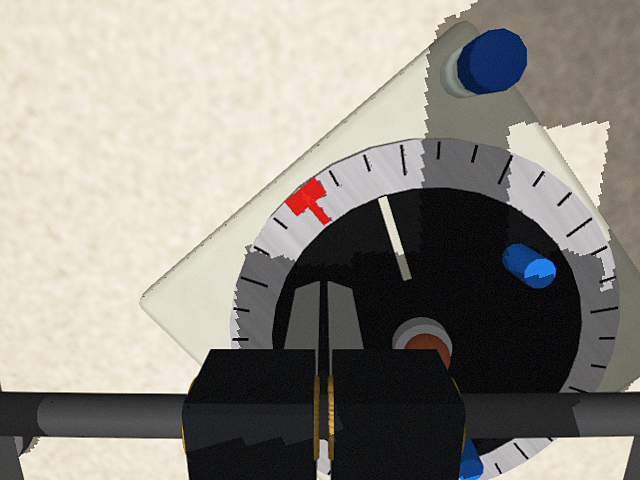

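The wrist view shows the index line from (383,198) to (406,278), the red line's inner end at (327,222), and both untouched posts. About 17° remain. I'll push about 12° slowly and then measure the two lines directly.

>>> {"fn": "carry_out", "kwargs": {
  "steps": [
    [[-0.002, -0.001, 0], 0, 1],
    [[-0.004, -0.002, 0], 0, 1],
    [[-0.006, -0.003, 0], 0, 1],
    [[-0.008, -0.0035, 0], 0, 1],
    [[-0.01, -0.004, 0], 0, 1],
    [[-0.012, -0.005, 0], 0, 1],
    [[-0.012, -0.005, 0], 0, 1],
    [[-0.012, -0.005, 0], 0, 1]
  ]
}}

```text
time: 10.48
tool_pos: [0.4934, -0.0892, 0.0262]
ee_rot: [-3.141, 0.001, 2.754]
wrist_force: [0.5, 0.1, -0.1]
width: 0.0002
finger_force: 0.1
```

```bash
cat >> h.py <<'E'
def lines(s):
    h=cv2.cvtColor(s["image"],cv2.COLOR_RGB2HSV).astype(int);v,u=np.mgrid[0:480,0:640];px=np.c_[u.ravel(),v.ravel()]
    H,S,V=h.reshape(-1,3).T; out=[]
    for nm,z,m,r0,r1 in(("index",.04,(V>80)&(S<90),.044,.075),("red",.036,((H<6)|(H>174))&(S>170)&(V>70),.081,.091)):
        p=ray(s,px[m],z)[:,:2]-C; r=np.hypot(*p.T); a=np.degrees(np.arctan2(p[:,1],p[:,0]))%360
        k=(r>r0)&(r<r1)&(abs(a-190)<30); q=p[k]
        f=cv2.fitLine(q.astype(np.float32),cv2.DIST_HUBER,0,1e-4,1e-4).ravel()
        d=f[:2]*np.sign(f[:2]@f[2:]); e=f[2:]+d*(.078-np.hypot(*f[2:]))
        print(nm,k.sum(),"fit end",(e*1000).round(1),"ang",round(np.degrees(np.arctan2(e[1],e[0]))%360,2),"dir",round(np.degrees(np.arctan2(d[1],d[0]))%360,2)); out.append(e)
    print("gap mm",((out[1]-out[0])*1000).round(2),round(float(np.hypot(*(out[1]-out[0])))*1000,2))
E
python3 - <<'E'
from bench import robot;from h import *
o=robot.get_obs();print(o["tool_pos"],o["wrist_force"]);s=robot.snapshot("wrist");lines(s)
p=o["tool_pos"][:2]-C;print(np.degrees(np.arctan2(p[1],p[0]))%360)
E
```

```text
[ 0.49342314 -0.08916214  0.02621001] [ 0.53274192  0.0607612  -0.07326609]
index 632 fit end [-77.1 -11.7] ang 188.64 dir 187.9
red 176 fit end [-74.3 -23.8] ang 197.78 dir 197.88
gap mm [  2.84 -12.1 ] 12.43
233.16418748338157
```

Run:
```python
from bench import robot;from h import *
o=robot.get_obs();rows(o,[circ(a,o["tool_pos"][2]) for a in (233.2,235.2,237.2,239.2,241,242.2)])
```

```text
[-0.0, 0.0, 0.0]
[-0.002, -0.0, 0.0]
[-0.004, -0.001, 0.0]
[-0.006, -0.001, 0.0]
[-0.008, -0.001, 0.0]
[-0.009, -0.002, 0.0]
```

>>> {"fn": "carry_out", "kwargs": {
  "steps": [
    [[-0.001, 0, 0], 0, 1],
    [[-0.002, 0, 0], 0, 1],
    [[-0.003, 0, 0], 0, 1],
    [[-0.004, -0.001, 0], 0, 1],
    [[-0.005, -0.001, 0], 0, 1],
    [[-0.006, -0.001, 0], 0, 1],
    [[-0.007, -0.001, 0], 0, 1],
    [[-0.007, -0.001, 0], 0, 1],
    [[-0.007, -0.001, 0], 0, 1]
  ]
}}

```text
time: 11.65
tool_pos: [0.4994, -0.0925, 0.0261]
ee_rot: [-3.141, 0.0, 2.754]
wrist_force: [-0.7, 1.0, -0.6]
width: 0.0003
finger_force: 0.3
```

Run:
```python
from bench import robot;from h import *
o=robot.get_obs();print(o["tool_pos"],o["wrist_force"]);s=robot.snapshot("wrist");lines(s)
```

```text
[ 0.49941341 -0.09246268  0.02610779] [-0.70952034  0.98772116 -0.59338386]
index 641 fit end [-75.3 -20.3] ang 195.09 dir 194.52
red 180 fit end [-74.2 -23.9] ang 197.88 dir 196.91
gap mm [ 1.08 -3.65] 3.8
```

>>> {"fn": "carry_out", "kwargs": {
  "steps": [
    [[-0.001, 0, 0], 0, 1],
    [[-0.002, -0.0005, 0], 0, 1],
    [[-0.003, -0.0005, 0], 0, 1],
    [[-0.003, -0.0005, 0], 0, 1],
    [[-0.003, -0.0005, 0], 0, 1]
  ]
}}

```text
time: 12.32
tool_pos: [0.502, -0.0941, 0.0262]
ee_rot: [-3.142, 0.0, 2.754]
wrist_force: [0.1, 1.0, 0.0]
width: 0.0004
finger_force: 0.3
```

Run:
```python
from bench import robot;from h import *
o=robot.get_obs();print(o["tool_pos"],o["wrist_force"]);s=robot.snapshot("wrist");lines(s)
```

```text
[ 0.50201603 -0.09405734  0.02615758] [0.13533823 0.96875963 0.04330351]
index 646 fit end [-74.3 -23.9] ang 197.82 dir 197.28
red 182 fit end [-74.3 -23.7] ang 197.7 dir 198.29
gap mm [-0.05  0.16] 0.17
```

The gap is 0.2 mm. I'll back off from the post, lift and re-check.

>>> {"fn": "carry_out", "kwargs": {
  "steps": [
    [[0.004, 0.001, 0], 0, 1],
    [[0.008, 0.001, 0], 0, 1],
    [[0.008, 0.001, -0.03], 0, 1],
    [[0.008, 0.001, -0.07], 0, 1],
    [[0.008, 0.001, -0.1], 0, 1],
    [[0.008, 0.001, -0.1], 0, 1],
    [[0.008, 0.001, -0.1], 0, 1]
  ]
}}

```text
time: 13.25
tool_pos: [0.4941, -0.0898, 0.1247]
ee_rot: [-3.141, -0.002, 2.754]
wrist_force: [-0.0, -0.5, 0.0]
width: 0.0009
finger_force: 0.0
```

Run:
```python
from bench import robot;from h import *
o=robot.get_obs();print(o["tool_pos"],o["wrist_force"]);s=robot.snapshot("wrist");lines(s)
rows(o,[[.507,-.317,.126]])
```

```text
[ 0.49408326 -0.0897844   0.12474512] [-0.01988752 -0.46575862  0.02990308]
index 285 fit end [-74.3 -23.8] ang 197.8 dir 197.42
red 79 fit end [-74.3 -23.7] ang 197.72 dir 197.75
gap mm [-0.03  0.1 ] 0.11
[-0.098, -0.205, -0.001]
```

>>> {"fn": "carry_out", "kwargs": {
  "steps": [
    [[-0.04, -0.06, 0], 0, 1],
    [[-0.08, -0.11, 0], 0, 1],
    [[-0.12, -0.16, 0], 0, 1],
    [[-0.148, -0.205, 0], 0, 1],
    [[-0.148, -0.205, 0], 0, 1],
    [[-0.148, -0.205, 0], 0, 1]
  ]
}}

```text
time: 14.05
tool_pos: [0.5535, -0.335, 0.1238]
ee_rot: [3.14, -0.004, 2.753]
wrist_force: [0.5, 0.2, 0.1]
width: 0.0006
finger_force: 0.0
```

Run:
```python
from bench import robot;from h import *
o=robot.get_obs();print(o["tool_pos"]);s=robot.snapshot("wrist")
for c,a,b in blobs(s,(50,120,30),(85,255,255),100):
    p=ray(s,[c],.022)[0];print(c.round(),a,b,p);rows(o,[[p[0],p[1],.06],[p[0],p[1],.0]])
```

```text
[ 0.55346195 -0.33502834  0.12380048]
[220.  42.] 3576 [188   8  66  70] [ 0.40395794 -0.3480211   0.022     ]
[0.133, -0.069, 0.064]
[0.133, -0.069, 0.124]
[318. 165.] 1460 [296 144  43  44] [ 0.50438871 -0.31892644  0.022     ]
[0.051, -0.004, 0.064]
[0.051, -0.004, 0.124]
[205. 236.] 2667 [175 206  59  59] [ 0.52034159 -0.41690054  0.022     ]
[-0.001, -0.088, 0.064]
[-0.001, -0.089, 0.124]
```

The smallest button is at wrist pixel (318,165), world (0.504,-0.319). I'll move over it and go down.

>>> {"fn": "carry_out", "kwargs": {
  "steps": [
    [[0.051, -0.004, 0], 0, 1],
    [[0.051, -0.004, 0.03], 0, 1],
    [[0.051, -0.004, 0.07], 0, 1],
    [[0.051, -0.004, 0.1], 0, 1],
    [[0.051, -0.004, 0.115], 0, 1],
    [[0.051, -0.004, 0.12], 0, 1],
    [[0.051, -0.004, 0.12], 0, 1]
  ]
}}

```text
time: 14.98
tool_pos: [0.5063, -0.3201, 0.0071]
ee_rot: [-3.141, 0.002, 2.754]
wrist_force: [0.3, 0.0, -0.3]
width: 0.001
finger_force: 0.0
```

>>> {"fn": "carry_out", "kwargs": {
  "steps": [
    [[0, 0, 0.004], 0, 1],
    [[0, 0, 0.008], 0, 1],
    [[0, 0, 0.01], 0, 1],
    [[0, 0, 0.01], 0, 1]
  ]
}}

```text
time: 15.48
tool_pos: [0.5057, -0.3203, -0.0038]
ee_rot: [3.142, 0.0, 2.754]
wrist_force: [-0.7, 0.3, 1.0]
width: 0.0004
finger_force: 0.6
```

Contact is just starting; next I press.

>>> {"fn": "carry_out", "kwargs": {
  "steps": [
    [[0, 0, 0.002], 0, 1],
    [[0, 0, 0.004], 0, 1],
    [[0, 0, 0.006], 0, 1],
    [[0, 0, 0.006], 0, 1]
  ]
}}

```text
time: 15.98
tool_pos: [0.5058, -0.3204, -0.0093]
ee_rot: [-3.141, 0.001, 2.754]
wrist_force: [-2.1, 0.2, 5.3]
width: 0.0002
finger_force: 2.5
```

>>> {"fn": "carry_out", "kwargs": {
  "steps": [
    [[0, 0, 0.001], 0, 1],
    [[0, 0, 0.002], 0, 1],
    [[0, 0, 0.002], 0, 1]
  ]
}}

```text
time: 16.35
tool_pos: [0.5059, -0.3204, -0.0095]
ee_rot: [-3.141, 0.001, 2.754]
wrist_force: [-4.0, 2.7, 12.1]
width: 0.0005
finger_force: 5.9
```

The force rose to 12 N with no further travel, so the button is fully down. I'll lift off and check.

>>> {"fn": "carry_out", "kwargs": {
  "steps": [
    [[0, 0, -0.006], 0, 1],
    [[0, 0, -0.02], 0, 1],
    [[0, 0, -0.06], 0, 1],
    [[0, 0, -0.11], 0, 1],
    [[-0.05, 0.05, -0.15], 0, 1],
    [[-0.05, 0.05, -0.15], 0, 1],
    [[-0.05, 0.05, -0.15], 0, 1],
    [[-0.05, 0.05, -0.15], 0, 1]
  ]
}}

```text
time: 17.35
tool_pos: [0.5698, -0.2927, 0.1368]
ee_rot: [3.141, -0.002, 2.753]
wrist_force: [0.3, -0.2, 0.2]
width: 0.0006
finger_force: 0.0
```

Run:
```python
from bench import robot;from h import *
o=robot.get_obs();print(o["tool_pos"],o["wrist_force"])
s=robot.snapshot("scene");cv2.imwrite("pics/s5.png",cv2.resize(s["image"][90:290,180:447,::-1],(800,600),interpolation=cv2.INTER_CUBIC))
lines(robot.snapshot("top"))
w=robot.snapshot("wrist");z=w["z_map"]
for c,a,b in blobs(w,(50,120,30),(85,255,255),60):
    u,v=c.astype(int);n=cv2.undistortPoints(c.reshape(1,1,2),w["mtx"],w["D"])[0,0];print(a,w["R"].T@(np.array([*n,1])*z[v,u]-w["t"]))
```

```text
[ 0.56975115 -0.29274823  0.13682949] [ 0.28218582 -0.16628585  0.16822492]Traceback (most recent call last):
  File "<stdin>", line 4, in <module>
  File "h.py", line 29, in lines
    f=cv2.fitLine(q.astype(np.float32),cv2.DIST_HUBER,0,1e-4,1e-4).ravel()
      ~~~~~~~~~~~^^^^^^^^^^^^^^^^^^^^^^^^^^^^^^^^^^^^^^^^^^^^^^^^^
cv2.error: OpenCV(4.12.0) /io/opencv/modules/imgproc/src/linefit.cpp:50: error: (-215:Assertion failed) count > 0 in function 'fitLine2D_wods'
```

View pics/s5.png

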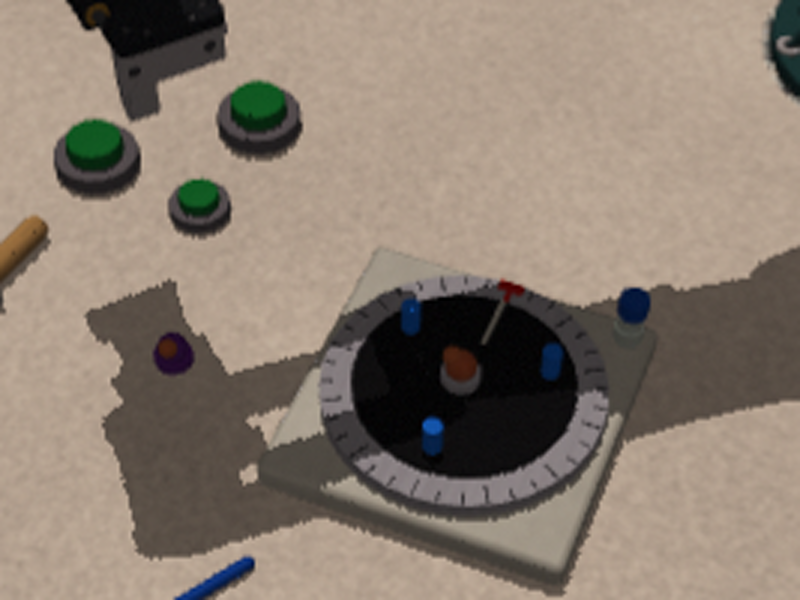

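The scene shows the index line meeting the red line at about (507,298), the small button up at (199,197), the specimen upright at (460,368), and the arm clear of everything. I'll hand in.

```bash
python3 -c "
from bench import robot
print(robot.close_job())"
```

```text
the job is handed in; nothing more can be done
None
```

I turned the dial until its index line was about 0.1 mm from the red line, then pressed the smallest green button fully down and let it come back up. The specimen was still upright and the robot clear when I handed in, but the hand-in returned no verdict. An early pass missed post1 because the real fingertips sit about 26 mm above the reported TCP; it moved nothing, and I corrected for it.

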